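Pin the headstock shaft

TASK

Lock the hand-turned headstock that stands on the welding table: swing its ball-ended lever up until it stands upright, which brings the hidden cross-hole of the shaft under the bore in the top of the housing. Then take the pin with the plain round handle from the rack and push it down through bore and shaft until its collar rests on the housing, and let go of it.

Things in the scene. Friction and masses are not known exactly. Their poses are not given: they have to be found in the camera images.
- shaft (a joint): Angle of the horizontal 44 mm shaft that the lever turns. 0: lever upright, 24 mm cross-hole in line with the bore (the pin passes within about 8 degrees). Positive: lever leans to the -x side of bore, roughly towards the robot; starts at 0.55 to 0.95. Stops at -0.1 and 1.2 rad. Friction 0.4 N m (4 N at the ball): stays where left.
- knob (a point): Centre of the black ball, 30 mm across, at the end of the lever (rod 14 mm thick). It circles in an upright plane at radius 110 mm about the shaft's axis. Free all round: grip it from above with fingers closing along the shaft (y of bore) and lead it along its arc, or push it.
- bore (a point): Centre of the mouth of the 23 mm upright bore (6 mm chamfer) in the fixed housing's flat top, 110 mm above the table, 88 x 76 mm. z up, y along the shaft. The shaft's axis lies 35 mm below. The lever swings in the plane y = +100 mm; at y = -82 to -94 mm sits a round face plate, 104 mm across, its top 17 mm above the bore's mouth.
- pin: Loose steel pin, 0.3 kg, upright in a rack. Origin: centre of its collar's underside, 85 mm above the table; z up. Above: collar 46 mm wide, 8 thick, then plain round handle 24 mm wide, 45 tall. Below: shank 16 mm thick, 70 long, tapered tip. Neighbours (T-handle; low hex head; not wanted) stand 70 mm apart along its y: grip across x.
There are look-alikes about, which are no part of the job. What is shaped like the part that bears shaft but green or orange is not meant.

How it is judged:
By the outcome, as a careful person would: the job done as asked, in the order asked, and still so for the second after the job is handed in, with the robot touching nothing.
It also fails if it takes over 51 s, if anything falls off the work surface, if the arm or the gripper's body presses on something with over 40 N, if the wrist force passes 120 N, or if a joint passes its speed limit or range.

ROBOT

A 7-joint arm with a two-finger parallel gripper is mounted at the origin on the work surface. World frame = base frame: x ahead of the robot, y to its left, z up, the work surface at z = 0. Lengths are in m, angles in rad, forces in N, time in s.
With the tool pointing down it reaches from about 0.35 to 0.9 m from the base axis. Payload 8.1 kg.
Tool frame: the origin (TCP) lies on the centre line of the jaws, within the pads' length; the fingertips stand 19 mm ahead of it and the grasp point (between the pads) is the TCP (arm.tip_reach is the distance from the TCP to the fingertips, in m); z points along the fingers, y is the line along which they close (so a half turn about z gives the same grasp; the last joint's range is limited). The gripper opens to 92 mm and grips with 3 to 60 N. Pads are 19 mm wide; open, the fingers measure 130 mm over their backs; the gripper's body (75 mm by 190 mm) begins 47 mm behind the grasp point.
Start: joints at [1.185, 0.434, 0.025, 1.573, -0.012, 1.134, -0.075], TCP at [0.174, -0.6, 0.246] pointing down, gripper open.
Joint ranges: [-2.62, 2.62], [-0.44, 2.09], [-1.27, 1.32], [0.08, 2.57], [-1.32, 4.46], [0.12, 2], [-2.74, 2.74]. Speed limits (rad/s): [2.22, 2.22, 3.01, 3.01, 3.14, 3.14, 3.14].

INTERFACE

Orientations are given as a rotation vector (axis times angle).
In Python, from cell import arm gives the robot as it stands.
- The arm moves only by the tool arm_command, never from a script. Its argument "targets" is a list that holds one entry, the list of rows, each a list of 6 numbers: the shift along the tool's x, y, z in m, then the turn, a rotation vector about the tool's x, y, z in rad. A call has 1 to 10 rows; each row shifts and turns the commanded pose from where the row before left it, along the tool's axes as they then stand; what a row does not reach is not made up. A row lasts 1/8 s, in which the tool goes at most 62.5 mm and 10.7 degrees, less where a joint would pass 70% of its speed; a pose out of reach is approached as far as the arm can. A call with a gripper value outside its range is refused whole. "jaw" is the finger opening in m, from 0 to 0.0918, set as the call begins (left out, the last holds). The fingers move at their own pace and stop on an object; "newtons" is the grip in N (left out, the last holds). Time passes only in rows, so rows that do not move let the fingers close. It gives the time, the measured TCP pose, the force, the opening and the grip force at its end, in the units of the state.
- arm.observe(): the state, without advancing time (a new reading comes with each control period).
- arm.get_image(name): name is "side" or "top" or "wrist"; returns a dict with "pixels" (400x640x3 uint8, red, green, blue), "z_map" (400x640 float32, m along the optical axis (not along the pixel's ray), 0 where there is no reading), "fx", "fy", "cx", "cy" (pixels), "dist" ([k1, k2, p1, p2, k3] as OpenCV has them; the pictures are not rectified), "xyz" and "rotation" of the camera in the world; the wrist camera has in their place "T_tool_cam" (4x4, takes a point from camera to tool coordinates, whose origin is the TCP and whose axes are the flange's). Camera axes: x right, y down, z forward; pixel columns grow to the right and rows downward; lengths in m; the calibration is good to about 2 mm. A picture is of the moment at which its call begins: read the wrist's pose just before it.
- arm.sign_off(): hands the job in; it is judged then, once.
The state is a dict: "clock": time; "joints": joint angles; "dq": joint speeds; "joint_efforts": joint torques, N m; "position": TCP position; "ee_rot": TCP orientation; "force": force on the tool from outside, world axes, zero at the start; "ft_torque": the same for the moment, N m; "width": opening from 0.0 (shut) to 1.0 (fully open); "gripper_force": force on a finger pad.
Only numpy, scipy, OpenCV 4.12 (cv2) and the standard library are available. Lean on these libraries where they do the work, as an engineer would, in place of code of your own. Each camera call takes 0.05 s, during which the arm holds its last target. There are 200 camera calls.

## Working session

There is one attempt and no reset: what is moved stays moved. The work goes in short steps, Python scripts to look and compute and a tool call to move; the robot and the scene stay as the last step left them, time stands still between calls to the robot, and variables do not carry over. Pictures are saved under pics/ and viewed, at most 10 in all, crops included, and the job is handed in when it is done.

Besides the shell and the picture viewer there is one more tool, called as name(argument=value, ...), one argument or row to a line, values as JSON. arm_command: Moves the arm, as the interface text tells. Its arguments: {"type":"object","properties":{"targets":{"type":"array","items":{"type":"array","items":{"type":"array","items":{"type":"number"}}}},"jaw":{"type":"number"},"newtons":{"type":"number"}},"required":["targets"]}

```bash
mkdir -p pics; cat > h.py <<'E'
import numpy as np, cv2, pickle
from cell import arm
from scipy.spatial.transform import Rotation as R
def grab(name):
    s=arm.observe(); im=arm.get_image(name)
    if name=='wrist':
        T=np.eye(4);T[:3,:3]=R.from_rotvec(s['ee_rot']).as_matrix() if np.size(s['ee_rot'])==3 else np.array(s['ee_rot'])
        T[:3,3]=s['position'];T=T@np.array(im['T_tool_cam'])
        Rm,t=T[:3,:3],T[:3,3]
    else:
        r=np.array(im['rotation']);Rm=R.from_rotvec(r).as_matrix() if r.size==3 else r.reshape(3,3);t=np.array(im['xyz'])
    im['Rm'],im['t']=Rm,t
    pickle.dump(im,open(f'pics/{name}.pkl','wb')); return im
def cloud(im):
    z=im['z_map'];h,w=z.shape
    u,v=np.meshgrid(np.arange(w),np.arange(h))
    K=np.array([[im['fx'],0,im['cx']],[0,im['fy'],im['cy']],[0,0,1.]])
    p=cv2.undistortPoints(np.stack([u,v],-1).reshape(-1,1,2).astype(float),K,np.array(im['dist'],float)).reshape(h,w,2)
    P=np.dstack([p[...,0]*z,p[...,1]*z,z])@im['Rm'].T+im['t']
    P[z<=0]=np.nan; return P
def save(im,fn): cv2.imwrite('pics/'+fn,im['pixels'][...,::-1])
E
python3 - <<'E'
from h import *
s=arm.observe();print(s)
a=grab('top');b=grab('side')
cv2.imwrite('pics/a.png',cv2.resize(np.vstack([a['pixels'],b['pixels']])[...,::-1],(480,600),interpolation=cv2.INTER_AREA))
save(a,'top1.png');save(b,'side1.png')
print(a['t'],a['Rm'],b['t'],b['Rm'])
E
```

```text
{'clock': 0.0, 'joints': array([ 1.1853902 ,  0.43518606,  0.02496752,  1.57406722, -0.01160751,
        1.13398273, -0.07512198]), 'dq': array([-0.00063846, -0.00038035,  0.00187474,  0.00091613, -0.00151132,
        0.00020472, -0.00039554]), 'joint_efforts': array([-1.10009249e-03, -6.67848945e+01,  9.83810909e-01, -3.14468372e+01,
       -6.07266021e-02,  4.28500492e-02,  1.54357290e-04]), 'position': array([ 0.17423296, -0.59974304,  0.24497936]), 'ee_rot': array([-3.10881141e+00, -4.42406680e-01,  5.27787947e-04]), 'force': array([-0.2786396 , -0.27341846,  0.00112984]), 'ft_torque': array([-0.01705293, -0.00203297, -0.0335847 ]), 'gripper_force': 0.0, 'width': 1.0015320732684732}
[0.32400789 0.10929215 1.30689763] [[ 0.01945937 -0.9936272   0.11102401]
 [-0.99956185 -0.02181138 -0.02000953]
 [ 0.0223036  -0.11058599 -0.99361627]] [0.2404812  1.02520361 1.15456325] [[-0.97678842 -0.14652628  0.15625119]
 [-0.21373826  0.71490442 -0.66575343]
 [-0.01415429 -0.6836971  -0.72962863]]
```

View pics/top1.png

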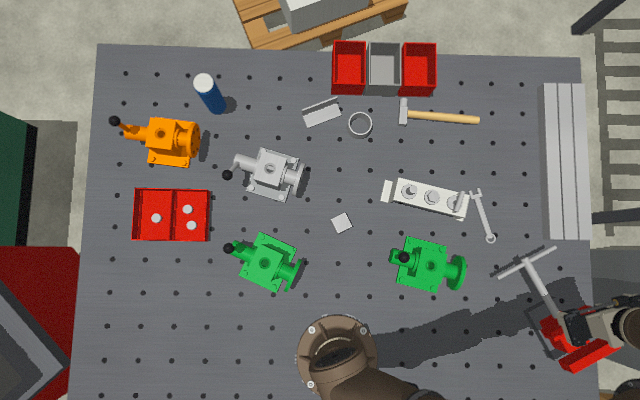

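View pics/side1.png

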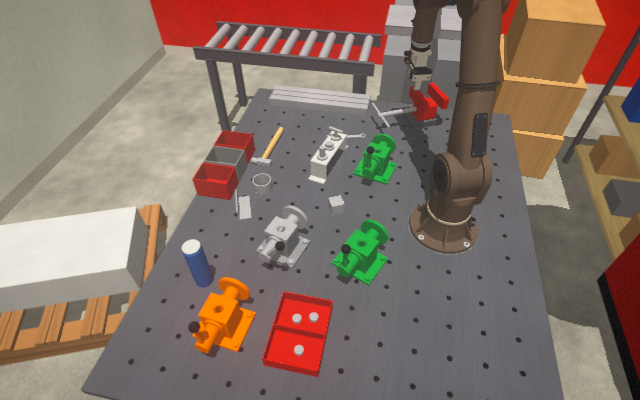

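Top view: the headstocks are grey (272,172), orange (170,140) and green (265,262) and (430,263). Only the grey one is neither green nor orange, so it is the one meant. The rack has three pins at (410,190), (432,197) and (455,203). I'll enlarge to tell them apart.

```bash
python3 - <<'E'
from h import *
a=pickle.load(open('pics/top.pkl','rb'));b=pickle.load(open('pics/side.pkl','rb'))
def crop(im,x,y,w,h): return cv2.resize(im['pixels'][y:y+h,x:x+w,::-1],(400,300),interpolation=cv2.INTER_CUBIC)
cv2.imwrite('pics/crops.png',np.vstack([np.hstack([crop(a,375,160,100,75),crop(b,290,115,80,60)]),np.hstack([crop(a,215,135,100,75),crop(b,240,195,80,60)])]))
P=cloud(a)
for q in [(410,190),(432,197),(455,203),(270,169),(227,175),(297,178)]:
    print(q,P[q[1]-1:q[1]+2,q[0]-1:q[0]+2].reshape(-1,3).mean(0).round(4))
# housing top
m=(abs(P[...,2]-.11)<.006); m[:140]=0;m[205:]=0;m[:,:235]=0;m[:,310:]=0
print(m.sum(),np.median(P[m],0),cv2.minAreaRect((P[m][:,:2]*1000).astype(np.float32)))
for n,x0,x1,y0,y1 in [('rack',375,480,165,225)]:
    q=P[y0:y1,x0:x1]
    for z in np.arange(.03,.16,.01): 
        k=(q[...,2]>z)&(q[...,2]<z+.01); 
        if k.sum(): print(round(z,2),k.sum(),q[k].mean(0).round(3))
E
```

```text
(410, 190) [ 0.4974 -0.1952  0.1371]
(432, 197) [ 0.4821 -0.2674  0.1089]
(455, 203) [ 0.465  -0.3326  0.1156]
(270, 169) [0.5639 0.2162 0.0612]
(227, 175) [0.5214 0.3239 0.1797]
(297, 178) [0.5264 0.1315 0.1285]
787 [0.55689276 0.2108726  0.11066253] ((558.157470703125, 216.40216064453125), (195.94061279296875, 89.36495971679688), 73.01097869873047)
0.03 17 [ 0.492 -0.212  0.035]
0.04 18 [ 0.487 -0.209  0.045]
0.05 14 [ 0.501 -0.178  0.055]
0.06 15 [ 0.497 -0.191  0.065]
0.07 36 [ 0.486 -0.227  0.076]
0.08 1052 [ 0.485 -0.266  0.086]
0.09 352 [ 0.483 -0.268  0.094]
0.1 97 [ 0.485 -0.268  0.107]
0.11 29 [ 0.484 -0.263  0.113]
0.12 19 [ 0.479 -0.291  0.127]
0.13 141 [ 0.478 -0.296  0.135]
0.14 16 [ 0.499 -0.203  0.141]
```

View pics/crops.png

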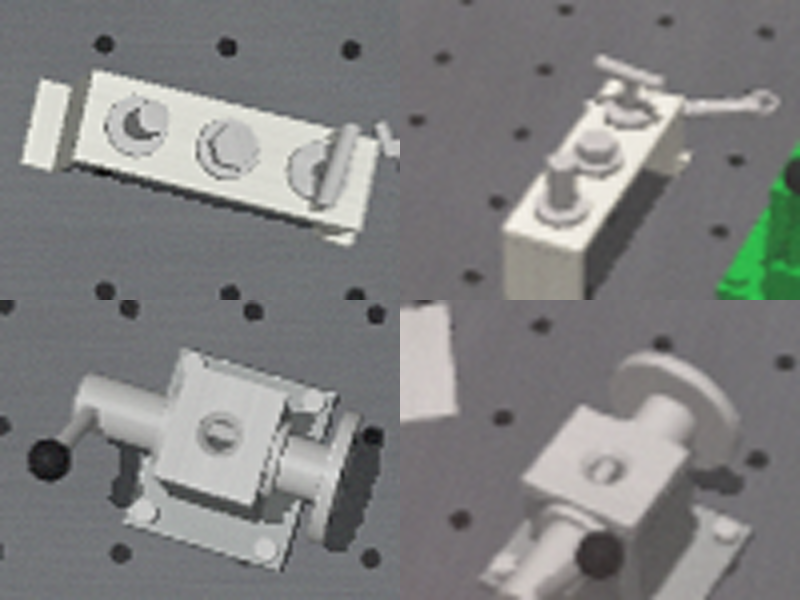

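The crops show the plain round handle at the left end of the rack (top 410,190; the leftmost pin in the side view too). The hex is at (432,197) and the T-handle at (455,203). The grey headstock's bore is at about (270,169) and its knob at (227,175). Next I measure these closely.

```bash
python3 - <<'E'
from h import *
for nm in ['top','side']:
    a=pickle.load(open(f'pics/{nm}.pkl','rb'));P=cloud(a);px=a['pixels'].astype(int)
    def near(x,y,r): return np.hypot(P[...,0]-x,P[...,1]-y)<r
    m=near(.56,.213,.058)&(abs(P[...,2]-.11)<.004)
    n,l,st,c=cv2.connectedComponentsWithStats(m.astype(np.uint8)); i=1+np.argmax(st[1:,4]); m=l==i
    r=cv2.minAreaRect((P[m][:,:2]*1000).astype(np.float32));print(nm,'housing',m.sum(),r,P[m][:,2].mean())
    k=near(.52,.32,.05)&(px.max(-1)<70)&(P[...,2]>.13)
    Q=P[k]; f=lambda c:np.linalg.norm(Q-c,axis=1)-.015
    from scipy.optimize import least_squares
    print('knob',k.sum(),least_squares(f,Q.mean(0)-[0,0,.01],loss='soft_l1',f_scale=.002).x)
    h=near(.5,-.195,.04)&(P[...,2]>.1)&(P[...,2]<.16);Q=P[h]
    print('handle',h.sum(),Q.mean(0),Q[:,2].max(), np.median(P[h&(P[...,2]>.13)],0))
    m=near(.485,-.265,.12)&(abs(P[...,2]-.085)<.004)&(px.min(-1)>185)
    print('rack',m.sum(),cv2.minAreaRect((P[m][:,:2]*1000).astype(np.float32)))
    f=near(.53,.12,.06)&(P[...,2]>.09);print('face',f.sum(),P[f].mean(0))
    c=near(.497,-.195,.03)&(abs(P[...,2]-.093)<.003);print('collar',c.sum(),cv2.minEnclosingCircle((P[c][:,:2]*1000).astype(np.float32)))
E
```

```text
top housing 624 ((556.7339477539062, 212.50057983398438), (91.3893051147461, 88.38591766357422), 74.02297973632812) 0.11047765680080947
knob 85 [0.52514942 0.32633219 0.16744585]
handle 81 [ 0.49936188 -0.20010297  0.13144822] 0.14356843560739896 [ 0.50015265 -0.20233504  0.13865852]
rack 872 ((485.51470947265625, -271.44232177734375), (219.17137145996094, 69.83436584472656), 76.91891479492188)
face 331 [0.53449505 0.14476501 0.1065863 ]
collar 80 ((496.4600830078125, -195.99900817871094), 28.934803009033203)
side housing 410 ((555.2879028320312, 214.82376098632812), (89.40681457519531, 90.49571228027344), 74.56539154052734) 0.10967670355093408
knob 59 [0.52359776 0.32620775 0.1658181 ]
handle 59 [ 0.49789011 -0.19800428  0.12400114] 0.14211082451815016 [ 0.49881552 -0.20122081  0.13687   ]
rack 223 ((485.75860595703125, -269.8751220703125), (217.55258178710938, 71.01510620117188), 77.15583801269531)
face 248 [0.52900939 0.13858554 0.10659439]
collar 41 ((500.2687072753906, -200.91006469726562), 23.52439308166504)
```

arm_command(
  targets=[
    [[0.045,-0.032,-0.007,0,0,0],[0.045,-0.032,-0.007,0,0,0],[0.045,-0.032,-0.007,0,0,0],[0.045,-0.032,-0.007,0,0,0],[0.045,-0.032,-0.007,0,0,0],[0.045,-0.032,-0.007,0,0,0],[0.045,-0.032,-0.007,0,0,0],[0.045,-0.032,-0.007,0,0,0],[0,0,0,0,0,0]],
  ],
  jaw=0.06,
)

```text
clock: 1.23
position: [0.4515, -0.2495, 0.302]
ee_rot: [-3.107, -0.455, -0.003]
force: [-0.7, -1.0, -0.8]
width: 0.657
gripper_force: 0.0
```

arm_command(
  targets=[
    [[0.021,-0.05,0,0,0,0.08],[0.021,-0.05,0,0,0,0],[0.021,-0.05,0,0,0,0],[0.021,-0.05,0,0,0,0],[0.021,-0.05,0,0,0,0],[0.021,-0.05,0,0,0,0],[0.021,-0.05,0,0,0,0],[0.021,-0.05,0,0,0,0.16],[0.021,-0.05,0,0,0,0.16],[0,0,0,0,0,0.16]],
  ],
)

```text
clock: 2.48
position: [0.5471, 0.227, 0.3005]
ee_rot: [-3.11, 0.434, 0.003]
force: [0.0, -0.5, -0.7]
width: 0.65
gripper_force: 0.0
```

```bash
cat >> h.py <<'E'
def to(p,yaw_y,n):
    """rows (tool frame) to go to world p with tool down and tool y at heading yaw_y (deg)"""
    s=arm.observe();M=R.from_rotvec(s['ee_rot']);y=np.deg2rad(yaw_y)
    Y=np.array([np.cos(y),np.sin(y),0]);Z=np.array([0,0,-1.]);G=R.from_matrix(np.stack([np.cross(Y,Z),Y,Z],1))
    d=M.inv().apply(np.array(p)-s['position']);r=(M.inv()*G).as_rotvec()
    print(s['clock'],s['position'].round(4),'shift',d.round(4),'per row',(d/n).round(4),'turn',r.round(4),'then goal axes shift',G.inv().apply(np.array(p)-s['position']).round(4))
E
python3 - <<'E'
from h import *
to([.5245,.326,.30],-106,1)
s=arm.observe();print(s['joints'].round(2),s['force'])
a=grab('wrist');save(a,'w1.png');P=cloud(a)
E
```

```text
2.475 [0.5471 0.227  0.3005] shift [-0.0489 -0.089   0.0007] per row [-0.0489 -0.089   0.0007] turn [-0.0009  0.002   0.0017] then goal axes shift [-0.049  -0.0889  0.0005]
[-0.23  0.37 -0.35  1.55  0.13  1.24 -2.45] [ 0.01614373 -0.53348151 -0.72440929]
```

View pics/w1.png

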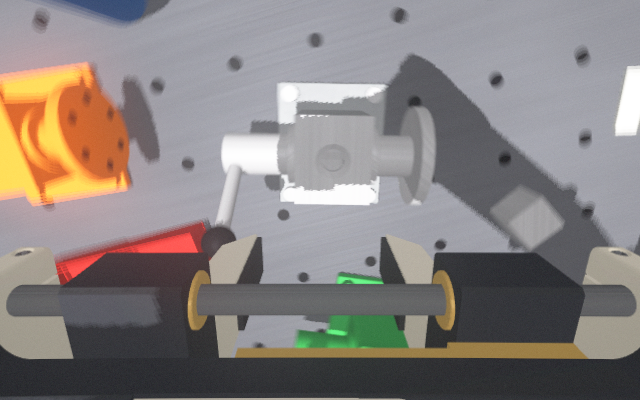

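The wrist view shows the grey headstock: bore (330,158), knob (218,240). Joint 7 is close to its limit, so I take the half-turned grasp.

arm_command(
  targets=[
    [[0,0,0,0,0,-0.175],[0,0,0,0,0,-0.175],[0,0,0,0,0,-0.175],[0,0,0,0,0,-0.175],[0,0,0,0,0,-0.175],[0,0,0,0,0,-0.175],[0,0,0,0,0,-0.175],[0,0,0,0,0,-0.175],[0,0,0,0,0,-0.175],[0,0,0,0,0,-0.175]],
  ],
)

```text
clock: 3.78
position: [0.5476, 0.2212, 0.3013]
ee_rot: [2.32, 2.117, -0.002]
force: [0.5, -0.2, -0.1]
width: 0.654
gripper_force: 0.0
```

arm_command(
  targets=[
    [[0,0,0,0,0,-0.175],[0,0,0,0,0,-0.175],[0,0,0,0,0,-0.175],[0,0,0,0,0,-0.175],[0,0,0,0,0,-0.175],[0,0,0,0,0,-0.175],[0,0,0,0,0,-0.175],[0,0,0,0,0,-0.167],[0.024,0.044,0,0,0,0],[0.025,0.045,0,0,0,0]],
  ],
)

```text
clock: 5.03
position: [0.5256, 0.3206, 0.3011]
ee_rot: [0.436, 3.111, -0.003]
force: [0.8, 0.6, -0.4]
width: 0.654
gripper_force: 0.0
```

```bash
python3 - <<'E'
from h import *
from scipy.optimize import least_squares
to([.5245,.326,.20],74,1)
print(arm.observe()['joints'].round(2))
a=grab('wrist');save(a,'w2.png');P=cloud(a);px=a['pixels'].astype(int)
k=(np.linalg.norm(P-[.5245,.326,.167],axis=-1)<.03)&(px.max(-1)<70)
Q=P[k];print(k.sum());print(least_squares(lambda c:np.linalg.norm(Q-c,axis=1)-.015,Q.mean(0)-[0,0,.01],loss='soft_l1',f_scale=.002).x)
E
```

```text
5.025 [0.5256 0.3206 0.3011] shift [0.0026 0.0051 0.1011] per row [0.0026 0.0051 0.1011] turn [-0.0017  0.0005  0.0005] then goal axes shift [0.0026 0.0049 0.1011]
[-0.01  0.57 -1.01  1.46  0.49  1.38  0.25]
488
[0.52260421 0.32780077 0.16516241]
```

arm_command(
  targets=[
    [[0.003,0.006,0.035,0,0,0],[0,0,0.035,0,0,0],[0,0,0.035,0,0,0],[0,0,0.03,0,0,0],[0,0,0,0,0,0],[0,0,0,0,0,0]],
  ],
)

```text
clock: 5.82
position: [0.5239, 0.3285, 0.1678]
ee_rot: [0.433, 3.111, 0.001]
force: [0.1, -0.6, -0.3]
width: 0.654
gripper_force: 0.0
```

arm_command(
  targets=[
    [[0,0,0,0,0,0],[0,0,0,0,0,0],[0,0,0,0,0,0],[0,0,0,0,0,0]],
  ],
  jaw=0.02,
  newtons=15,
)

```text
clock: 6.32
position: [0.5229, 0.3275, 0.1669]
ee_rot: [-0.434, -3.111, 0.005]
force: [-2.6, -6.1, 6.7]
width: 0.316
gripper_force: 15.0
```

```bash
python3 - <<'E'
from h import *
s=arm.observe();p=s['position'];print(p,s['width']*.0918,s['gripper_force'],s['force'],s['joints'].round(2))
Y=np.array([np.cos(np.deg2rad(74)),np.sin(np.deg2rad(74)),0]);X=np.array([Y[1],-Y[0],0])
c=np.array([.556,.2135,.075])+.1*Y
print('centre',c,'rel',(p-c)@X,(p-c)@Y,p[2]-.075)
M=R.from_rotvec(s['ee_rot'])
th0=np.arctan2(-(p-c)@X,p[2]-.075);print('th0',th0, np.hypot((p-c)@X,p[2]-.075))
ths=np.linspace(th0,0,9);pts=np.array([c+.11*(-np.sin(t)*X+[0,0,np.cos(t)]) for t in ths])
print(M.inv().apply(np.diff(pts,axis=0)).round(4), pts[-1])
E
```

```text
[0.5228859  0.32752409 0.16686639] 0.02900826729403905 15.000984817743301 [-2.60194574 -6.05202323  6.65059583] [-0.05  0.68 -0.95  1.63  0.6   1.14  0.14]
centre [0.58356374 0.30962617 0.075     ] rel -0.06326060949740114 0.0004795053296731675 0.0918663929977266
th0 0.6030443331245668 0.11154074984684041
[[-0.007  -0.     -0.0044]
 [-0.0073 -0.     -0.0039]
 [-0.0076 -0.     -0.0033]
 [-0.0078 -0.     -0.0028]
 [-0.008  -0.     -0.0022]
 [-0.0081 -0.     -0.0016]
 [-0.0082 -0.     -0.0009]
 [-0.0083 -0.     -0.0003]] [0.58356374 0.30962617 0.185     ]
```

arm_command(
  targets=[
    [[-0.007,0,-0.0044,0,0,0],[-0.0073,0,-0.0039,0,0,0],[-0.0076,0,-0.0033,0,0,0],[-0.0078,0,-0.0028,0,0,0],[-0.008,0,-0.0022,0,0,0],[-0.0081,0,-0.0016,0,0,0],[-0.0082,0,-0.0009,0,0,0],[-0.0083,0,-0.0003,0,0,0],[0,0,0,0,0,0],[0,0,0,0,0,0]],
  ],
)

```text
clock: 7.58
position: [0.5832, 0.3102, 0.186]
ee_rot: [-0.435, -3.111, 0.005]
force: [-0.6, -5.3, 3.5]
width: 0.315
gripper_force: 15.0
```

```bash
python3 - <<'E'
from h import *
to([.5836,.3096,.185],74,1);s=arm.observe();print(s['width']*.0918,s['force'])
a=grab('side');save(a,'s2.png');b=grab('wrist')
def crop(im,x,y,w,h): return cv2.resize(im['pixels'][y:y+h,x:x+w,::-1],(400,300),interpolation=cv2.INTER_CUBIC)
cv2.imwrite('pics/c2.png',np.hstack([crop(a,230,170,120,90),crop(b,0,0,640,400)]))
E
```

```text
7.575 [0.5832 0.3102 0.186 ] shift [-0.0005 -0.0005  0.001 ] per row [-0.0005 -0.0005  0.001 ] turn [-0.0029  0.0004  0.0016] then goal axes shift [-0.0005 -0.0005  0.001 ]
0.028908949448255016 [-0.59294332 -5.32832604  3.51287256]
```

View pics/c2.png

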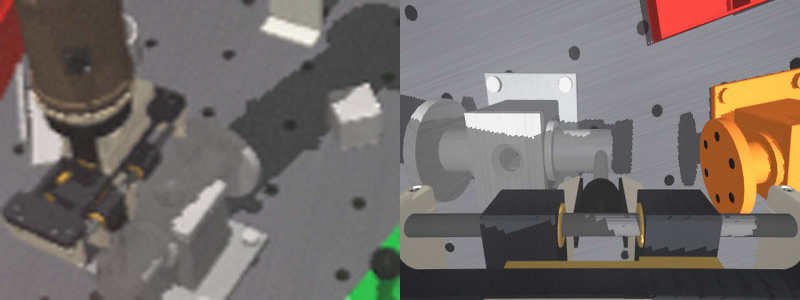

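The knob is held, with the lever upright beside the housing (right crop: knob (600,195), bore (510,158)). I let go, rise and check from above.

arm_command(
  targets=[
    [[0,0,0,0,0,0],[0,0,0,0,0,0],[0,0,-0.04,0,0,0],[0,0,-0.05,0,0,0],[-0.01,-0.04,-0.04,0,0,0],[-0.01,-0.05,0,0,0,0],[0,0,0,0,0,0],[0,0,0,0,0,0]],
  ],
  jaw=0.06,
)

```text
clock: 8.68
position: [0.5777, 0.2201, 0.3162]
ee_rot: [-0.434, -3.111, -0.001]
force: [0.2, 0.2, -0.3]
width: 0.655
gripper_force: 0.0
```

```bash
cat > m.py <<'E'
from h import *
from scipy.optimize import least_squares
def meas():
    a=grab('wrist');P=cloud(a);px=a['pixels'].astype(int)
    k=(np.linalg.norm(P-[.583,.31,.185],axis=-1)<.035)&(px.max(-1)<75)
    Q=P[k];kn=least_squares(lambda c:np.linalg.norm(Q-c,axis=1)-.015,Q.mean(0)-[0,0,.01],loss='soft_l1',f_scale=.002).x
    print('knob',k.sum(),kn.round(4))
    m=(np.hypot(P[...,0]-.556,P[...,1]-.2135)<.068)&(abs(P[...,2]-.11)<.003)
    n,l,st,c=cv2.connectedComponentsWithStats(m.astype(np.uint8));i=1+np.argmax(st[1:,4]);m=l==i
    print('housing',cv2.minAreaRect((P[m][:,:2]*1000).astype(np.float32)),P[m][:,2].mean())
    # bore: hole contour enclosed in the top's mask
    cs,h=cv2.findContours(m.astype(np.uint8),cv2.RETR_CCOMP,cv2.CHAIN_APPROX_NONE)
    for c,hh in zip(cs,h[0]):
        if hh[3]>=0 and len(c)>15:
            q=P[c[:,0,1],c[:,0,0]];print('hole',cv2.minEnclosingCircle((q[:,:2]*1000).astype(np.float32)),'px',c[:,0].mean(0), len(c))
    return a
E
python3 - <<'E'
from m import *
s=arm.observe();print(s['clock'],s['position'],s['joints'].round(2))
a=meas();save(a,'w3.png')
E
```

```text
8.675 [0.57765892 0.22006125 0.31615979] [ 0.17  0.57 -1.02  1.43  0.48  1.41  0.44]
knob 1076 [0.5809 0.312  0.1847]
housing ((554.9860229492188, 214.6575164794922), (76.05937194824219, 87.73101806640625), 74.09330749511719) 0.10959418062821623
hole ((554.9524536132812, 215.18243408203125), 16.551252365112305) px [308.71717172 152.94949495] 99
```

View pics/w3.png

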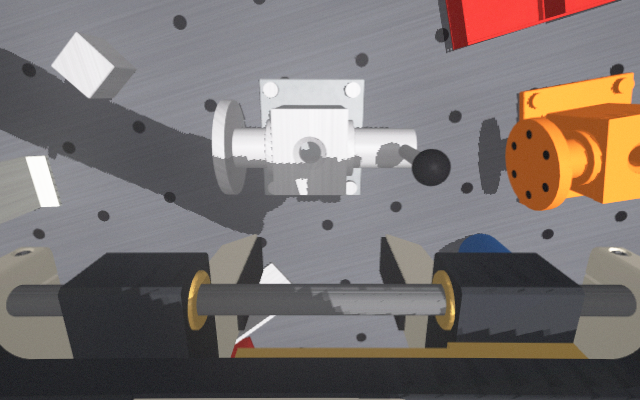

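The lever is upright (knob x-offset about -2 mm, roughly 1°), and the cross-hole shows through the bore at (309,153). On to the pin.

arm_command(
  targets=[
    [[0,0,0,0,0,0.169],[0,0,0,0,0,0.169],[0,0,0,0,0,0.169],[0,0,0,0,0,0.169],[0,0,0,0,0,0.169],[0,0,0,0,0,0.169],[0,0,0,0,0,0.169],[0,0,0,0,0,0.169],[0,0,0,0,0,0.168]],
  ],
)

```text
clock: 9.85
position: [0.5771, 0.2218, 0.3157]
ee_rot: [-2.459, -1.953, 0.0]
force: [0.7, 0.5, -0.1]
width: 0.654
gripper_force: 0.0
```

arm_command(
  targets=[
    [[-0.05,0.002,0,0,0,0],[-0.05,0.002,0,0,0,0],[-0.05,0.002,0,0,0,0],[-0.05,0.002,0,0,0,0],[-0.05,0.002,0,0,0,0],[-0.05,0.002,0,0,0,0],[-0.05,0.002,0,0,0,0],[-0.05,0.002,0,0,0,0],[0,0,0,0,0,0],[0,0,0,0,0,0]],
  ],
)

```text
clock: 11.1
position: [0.5043, -0.1719, 0.316]
ee_rot: [-2.455, -1.959, -0.001]
force: [0.2, 0.3, 0.1]
width: 0.653
gripper_force: 0.0
```

```bash
python3 - <<'E'
from h import *
to([.499,-.199,.118],-13,1);print(arm.observe()['joints'].round(2))
a=grab('wrist');save(a,'w4.png');P=cloud(a)
near=np.hypot(P[...,0]-.499,P[...,1]+.199)<.04
for lo,hi in [(.135,.145),(.088,.097)]:
    m=near&(P[...,2]>lo)&(P[...,2]<hi)
    n,l,st,c=cv2.connectedComponentsWithStats(m.astype(np.uint8));i=1+np.argmax(st[1:,4]);m=l==i
    v,u=np.nonzero(m);print(lo,m.sum(),P[m].mean(0),cv2.minEnclosingCircle((P[m][:,:2]*1000).astype(np.float32)),u.mean(),v.mean())
E
```

```text
11.1 [ 0.5043 -0.1719  0.316 ] shift [-0.0278  0.0009  0.1979] per row [-0.0278  0.0009  0.1979] turn [-0.0002 -0.001   0.0031] then goal axes shift [-0.0276  0.0009  0.198 ]
[ 0.68  0.29 -0.58  1.65  0.17  1.25 -0.16]
0.135 424 [ 0.49915655 -0.20115071  0.13730435] ((499.0355529785156, -201.78672790527344), 11.883731842041016) 324.29952830188677 208.00235849056602
0.088 729 [ 0.50018187 -0.19505441  0.09237499] ((498.941650390625, -201.54312133789062), 22.914257049560547) 323.639231824417 189.35665294924553
```

View pics/w4.png

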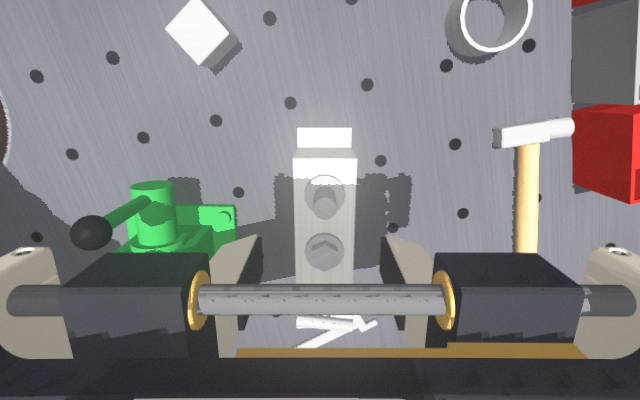

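The wrist view confirms the round handle at (324,208), with the hex behind it at (324,250).

arm_command(
  targets=[
    [[-0.03,0.0015,0,0,0,0],[0,0,0.05,0,0,0],[0,0,0.05,0,0,0],[0,0,0.05,0,0,0],[0,0,0.03,0,0,0],[0,0,0.018,0,0,0],[0,0,0,0,0,0],[0,0,0,0,0,0]],
  ],
)

```text
clock: 12.15
position: [0.4995, -0.2029, 0.1194]
ee_rot: [2.456, 1.957, 0.002]
force: [-0.2, -0.0, -0.1]
width: 0.653
gripper_force: 0.0
```

arm_command(
  targets=[
    [[0,0,0,0,0,0],[0,0,0,0,0,0],[0,0,0,0,0,0],[0,0,0,0,0,0],[0,0,0,0,0,0]],
  ],
  jaw=0.01,
  newtons=40,
)

```text
clock: 12.78
position: [0.4989, -0.2034, 0.1184]
ee_rot: [2.457, 1.956, 0.001]
force: [2.1, -0.6, 0.6]
width: 0.255
gripper_force: 40.0
```

arm_command(
  targets=[
    [[0,0,-0.015,0,0,0],[0,0,-0.035,0,0,0],[0,0,-0.05,0,0,0],[0,0,-0.05,0,0,0],[0,0,-0.01,0,0,0],[0,0,0,0,0,0]],
  ],
)

```text
clock: 13.52
position: [0.4979, -0.2032, 0.2777]
ee_rot: [-2.458, -1.956, 0.001]
force: [0.5, 0.9, -4.2]
width: 0.254
gripper_force: 40.0
```

arm_command(
  targets=[
    [[0.025,-0.0025,0,0,0,0],[0.05,-0.005,0,0,0,0],[0.05,-0.005,0,0,0,0],[0.05,-0.005,0,0,0,0],[0.05,-0.005,0,0,0,0],[0.05,-0.005,0,0,0,0],[0.05,-0.005,0,0,0,0],[0.05,-0.004,0,0,0,0],[0.025,-0.0025,0,0,0,0],[0.018,0,0,0,0,0]],
  ],
)

```text
clock: 14.78
position: [0.5531, 0.2137, 0.2757]
ee_rot: [-2.455, -1.958, 0.006]
force: [-0.5, 0.2, -3.3]
width: 0.254
gripper_force: 40.0
```

arm_command(
  targets=[
    [[0,0,0,0,0,0],[0,0,0,0,0,0],[0,0,0,0,0,0]],
  ],
)

```text
clock: 15.15
position: [0.5544, 0.2114, 0.2779]
ee_rot: [2.459, 1.954, -0.001]
force: [-0.7, -0.3, -3.0]
width: 0.259
gripper_force: 40.0
```

```bash
python3 - <<'E'
from m import *
to([.555,.2135,.27],-13,1);s=arm.observe();print(s['joints'].round(2),s['width'],s['force'],R.from_rotvec(s['ee_rot']).as_matrix().round(4)[:,2])
try: a=meas()
except Exception as e: print(e);a=grab('wrist')
b=grab('side')
def crop(im,x,y,w,h): return cv2.resize(im['pixels'][y:y+h,x:x+w,::-1],(400,300),interpolation=cv2.INTER_CUBIC)
cv2.imwrite('pics/c5.png',np.hstack([crop(a,160,0,320,240),crop(b,210,130,160,120)]))
E
```

```text
15.15 [0.5544 0.2114 0.2779] shift [0.0022 0.0001 0.0079] per row [0.0022 0.0001 0.0079] turn [ 0.0001  0.001  -0.0011] then goal axes shift [0.0022 0.0001 0.0079]
[ 0.01  0.45 -0.67  1.57  0.29  1.23 -0.94] 0.25914106506224033 [-0.70742397 -0.32112979 -3.01017942] [-1.e-04 -9.e-04 -1.e+00]
knob 1612 [0.5804 0.3115 0.1847]
housing ((554.8278198242188, 214.94271850585938), (76.44850158691406, 88.12635803222656), 74.10859680175781) 0.10948014548451859
hole ((554.92431640625, 215.1375732421875), 16.749549865722656) px [322.73333333 176.94166667] 120
```

View pics/c5.png

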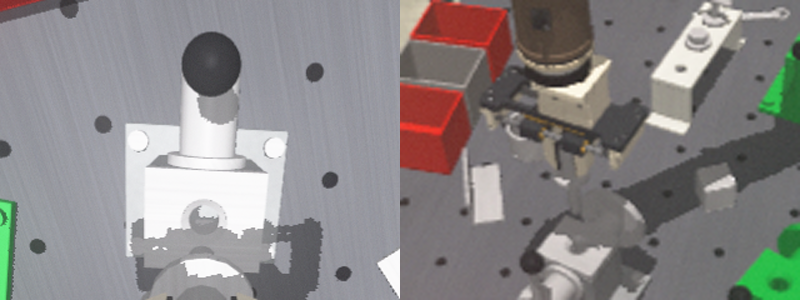

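The pin hangs upright just in front of the bore (left crop: bore (207,215), collar (205,265)). I correct by 2 mm and lower it.

arm_command(
  targets=[
    [[0.002,0,0.01,0,0,0],[0,0,0.02,0,0,0],[0,0,0.02,0,0,0],[0,0,0.01,0,0,0],[0,0,0.01,0,0,0],[0,0,0.008,0,0,0],[0,0,0.008,0,0,0],[0,0,0,0,0,0]],
  ],
)

```text
clock: 16.25
position: [0.5543, 0.2146, 0.1916]
ee_rot: [-2.458, -1.957, 0.001]
force: [0.2, -1.1, -2.1]
width: 0.255
gripper_force: 40.0
```

arm_command(
  targets=[
    [[0,0,0.008,0,0,0],[0,0,0.008,0,0,0],[0,0,0.008,0,0,0],[0,0,0.008,0,0,0],[0,0,0.006,0,0,0],[0,0,0.004,0,0,0],[0,0,0,0,0,0]],
  ],
)

```text
clock: 17.12
position: [0.5545, 0.2148, 0.1499]
ee_rot: [-2.458, -1.957, 0.001]
force: [0.0, -0.7, -3.3]
width: 0.255
gripper_force: 40.0
```

arm_command(
  targets=[
    [[0,0,0.003,0,0,0],[0,0,0.002,0,0,0],[0,0,0.0015,0,0,0],[0,0,0,0,0,0]],
  ],
)

```text
clock: 17.62
position: [0.5546, 0.2148, 0.1436]
ee_rot: [2.458, 1.957, -0.0]
force: [0.3, -0.3, -4.2]
width: 0.255
gripper_force: 40.0
```

arm_command(
  targets=[
    [[0,0,0.001,0,0,0],[0,0,0.001,0,0,0],[0,0,0,0,0,0]],
  ],
)

```text
clock: 18.0
position: [0.5547, 0.2149, 0.1434]
ee_rot: [2.457, 1.956, 0.001]
force: [-5.2, -4.3, 14.5]
width: 0.253
gripper_force: 40.0
```

The 14.5 N reaction at the expected height means the collar has seated. I release and rise.

arm_command(
  targets=[
    [[0,0,0,0,0,0],[0,0,0,0,0,0],[0,0,0,0,0,0],[0,0,-0.02,0,0,0],[0,0,-0.04,0,0,0],[0,0,-0.05,0,0,0],[-0.04,0,-0.04,0,0,0],[-0.04,0,0,0,0,0],[0,0,0,0,0,0],[0,0,0,0,0,0]],
  ],
  jaw=0.06,
)

```text
clock: 19.25
position: [0.5366, 0.1373, 0.2915]
ee_rot: [-2.458, -1.956, -0.0]
force: [-0.2, -0.0, -0.9]
width: 0.655
gripper_force: 0.0
```

```bash
python3 - <<'E'
from m import *
s=arm.observe();print(s['clock'],s['position'],s['force'])
a=meas();P=cloud(a)
n=np.hypot(P[...,0]-.555,P[...,1]-.215)<.03
for lo,hi in [(.112,.125),(.155,.17)]:
    m=n&(P[...,2]>lo)&(P[...,2]<hi);print(lo,m.sum(),np.median(P[m],0),P[m][:,2].std())
b=grab('side')
def crop(im,x,y,w,h): return cv2.resize(im['pixels'][y:y+h,x:x+w,::-1],(400,300),interpolation=cv2.INTER_CUBIC)
cv2.imwrite('pics/c6.png',np.hstack([crop(a,160,0,320,240),crop(b,210,150,140,105)]))
E
```

```text
19.25 [0.53662347 0.13729997 0.2915155 ] [-0.15015894 -0.0097826  -0.87311476]m.py:6: RuntimeWarning: Mean of empty slice.
  Q=P[k];kn=least_squares(lambda c:np.linalg.norm(Q-c,axis=1)-.015,Q.mean(0)-[0,0,.01],loss='soft_l1',f_scale=.002).x
  ret = um.true_divide(
Traceback (most recent call last):
  File "m.py", line 6, in meas
    Q=P[k];kn=least_squares(lambda c:np.linalg.norm(Q-c,axis=1)-.015,Q.mean(0)-[0,0,.01],loss='soft_l1',f_scale=.002).x
              ~~~~~~~~~~~~~^^^^^^^^^^^^^^^^^^^^^^^^^^^^^^^^^^^^^^^^^^^^^^^^^^^^^^^^^^^^^^^^^^^^^^^^^^^^^^^^^^^^^^^^^^
ValueError: Initial guess is outside of provided bounds
```

The knob is probably just out of the wrist camera's view now, so I look without that fit.

```bash
python3 - <<'E'
from h import *
a=grab('wrist');P=cloud(a)
n=np.hypot(P[...,0]-.555,P[...,1]-.215)<.03
for lo,hi in [(.112,.135),(.15,.18)]:
    m=n&(P[...,2]>lo)&(P[...,2]<hi);print(lo,m.sum(),np.median(P[m],0),P[m][:,2].std())
b=grab('side')
def crop(im,x,y,w,h): return cv2.resize(im['pixels'][y:y+h,x:x+w,::-1],(400,300),interpolation=cv2.INTER_CUBIC)
cv2.imwrite('pics/c6.png',np.hstack([crop(a,160,0,320,240),crop(b,210,150,140,105)]))
E
```

```text
0.112 1407 [0.55298062 0.21754632 0.11767423] 0.0007376563594602676
0.15 789 [0.55280606 0.21663686 0.162552  ] 0.0007807961367616873
```

View pics/c6.png

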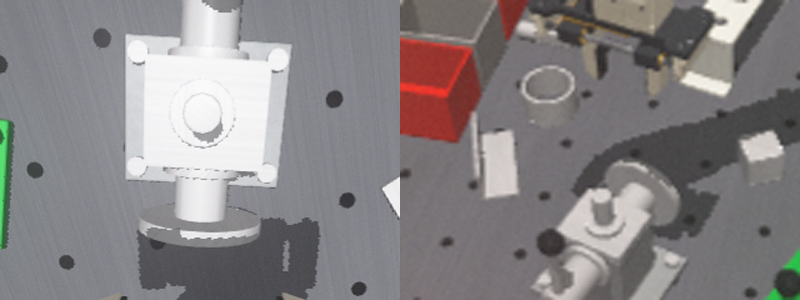

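The collar lies flat on the housing (collar top 117.7 mm, handle top 162.6 mm), the lever is upright with its knob at (550,242) in the right crop, and the gripper is clear.

```bash
python3 -c "
from cell import arm
print(arm.sign_off())"
```

```text
the job is handed in; nothing more can be done
None
```

The headstock is locked: the lever stands upright, the plain-handled pin is through bore and shaft with its collar resting on the housing, the gripper has let go, and the job was handed in at about 19 s.

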